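Stow a skateboard truck in the tool tote, under its parts tray

ROBOT

A 7-joint arm with a two-finger parallel gripper is mounted at the origin on the work surface. World frame = base frame: x ahead of the robot, y to its left, z up, the work surface at z = 0. Lengths are in m, angles in rad, forces in N, time in s.
With the tool pointing down it reaches from about 0.425 to 0.925 m from the base axis. Payload 6.8 kg.
Tool frame: the origin (TCP) lies at the very end of the fingers, on their centre line; the grasp point (between the pads) lies 19 mm behind it; z points along the fingers, y is the line along which they close (so a half turn about z gives the same grasp; the last joint's range is limited). The gripper opens to 88 mm and grips with 3 to 60 N. Pads are 20 mm wide; open, the fingers measure 115 mm over their backs; the gripper's body (75 mm by 178 mm) begins 61 mm behind the grasp point.
Start: joints at [-1.302, 0.477, 0.022, 1.555, -0.011, 1.109, -0.083], TCP at [0.248, 0.628, 0.223] pointing down, gripper open.
Joint ranges: [-2.96, 2.96], [-0.34, 2.1], [-1.41, 1.46], [0.24, 2.44], [-1.37, 4.51], [0.17, 1.92], [-2.96, 2.96]. Speed limits (rad/s): [2.39, 2.39, 3.14, 3.14, 3.14, 3.14, 3.14].

INTERFACE

Orientations are given as a unit quaternion [x, y, z, w].
In Python, from bench import robot gives the robot as it stands.
- The arm moves only by the tool carry_out, never from a script. Its argument "series" is one flat list of numbers, 6 for each row, row after row: the shift along the tool's x, y, z as a fraction of full scale, then the turn, a rotation vector about the tool's x, y, z as a fraction of full scale. In form: [tx, ty, tz, ax, ay, az, tx, ty, tz, ax, ay, az, ...]. A call has 1 to 8 rows; each row shifts and turns the commanded pose from where the row before left it, along the tool's axes as they then stand; what a row does not reach is not made up. Full scale, the value 1, is 30 mm for a shift and 2 pi rad for a turn. A row lasts 1/12 s, in which the tool goes at most 41.7 mm and 7.16 degrees, less where a joint would pass 70% of its speed; a pose out of reach is approached as far as the arm can. A call with a number of a shift or a turn outside -1 to 1 is refused whole. A call with a gripper value outside its range is refused whole. "gripper" is the closure, from 0 (fully open) to 1 (shut), set as the call begins (left out, the last holds). The fingers move at their own pace and stop on an object; "force" is the grip in N (left out, the last holds). Time passes only in rows, so rows that do not move let the fingers close. It gives the time, the measured TCP pose, the force, the opening and the grip force at its end, in the units of the state.
- robot.observe(): the state, without advancing time (a new reading comes with each control period).
- robot.camera(name): name is "side" or "top" or "wrist"; returns the picture (400x640x3 uint8, red, green, blue); there is no depth.
- robot.calibration(name): a dict with "K" (3x3 intrinsics, pixels), "origin" and "orientation" of the camera in the world. Camera axes: x right, y up, looking along -z (the intrinsics and any distortion apply to the point x, -y, -z); pixel columns grow to the right and rows downward; lengths in m; the calibration is good to about 2 mm. A picture is of the moment at which its call begins: read the wrist's pose just before it. calibration takes no time and is no camera call; for the wrist camera it gives the pose at the moment of the call.
- robot.close_job(): hands the job in; it is judged then, once.
Trained networks look in the newest picture that a camera, given by its name, has taken for a name from the list of things; names that differ only in an ending like _2 or _b are one class to them, and where a whole thing is asked for, a point or a joint stands for the part that bears it (a point fixed in the world has none). Each returns a list of dicts, best first, with "conf" (0 to 1); they miss things now and then, are a little off and sometimes report something else, mostly with a low value. They report only what shows in the picture. A call takes as long as a camera call. They do not tell look-alikes from the thing itself.
- robot.look_for(query, camera): "point" ([column, row] in pixels, amid what is visible of it).
- robot.trace(query, camera): "pixels" (400x640 bool, what is visible of it) and "point" ([column, row] in pixels, amid what is visible of it).
- robot.tip_of(query, camera): "point" ([column, row] in pixels: a listed point, or the origin of a listed thing).
The state is a dict: "clock": time; "joint_pos": joint angles; "joint_velocities": joint speeds; "tau": joint torques, N m; "tool_pos": TCP position; "tcp_rot": TCP orientation; "wrist_force": force on the tool from outside, world axes, zero at the start; "wrist_torque": the same for the moment, N m; "opening": opening from 0.0 (shut) to 1.0 (fully open); "gripper_force": force on a finger pad.
Only numpy, scipy, OpenCV 4.12 (cv2) and the standard library are available. Lean on these libraries where they do the work, as an engineer would, in place of code of your own. Each camera call takes 0.05 s, during which the arm holds its last target. There are 200 camera calls.

TASK

Take the loose skateboard truck out of the carton of parts and stow it in the bottom of the tool tote: the parts tray is clipped over one end and the opening left is too short for the axle laid level, so tilt the truck to get one axle end in under the tray, then right it so that it stands level on its baseplate on the floor of the tote. Set it down rather than drop it, leave the other parts in the carton, and keep the two hardware tubs standing.

Things in the scene. Friction and masses are not known exactly. Their poses are not given: they have to be found in the camera images.
- truck_axle (a point): middle of the axle (steel rod 200 long, 8 thick, 13 wide nuts near its ends) of the loose skateboard truck standing in the carton, the only complete truck there; about 0.36 kg, balanced near here. y runs along the axle, z points up away from the baseplate. The baseplate's underside is 44 below: 82 (x -50 to 32) by 56 (y -28 to 28). Bushings and kingpin (|y| under 21) reach 16 above this point
- truck_arm (a point): a point to grip on the +y arm of that truck's hanger, at y = 45 on the axle line, same axes as truck_axle. The hanger is a round bar 26 in diameter around the axle from y = -68 to 68, bare on both sides for |y| 25 to 66, so it can be gripped across x on either arm
- toolbox: fixed open tool tote of grey sheet metal: outside 134 (x) by 308 (y), inside 126 by 300, walls 4; origin at the centre of its underside, inner floor 4 above it, rim 84 above it. The +y end is open from y = 5 to 150, that is 145 by 126, too small for the 200 axle laid level. Over the -y end a black parts tray is clipped on the rim; below the tray the tote is hollow, 80 high
- tray_edge (a point): middle of the lower edge of the black parts tray, where the opening begins; at (0, 5, 84) in the frame of the tote, same axes. The tray reaches from here to y = -154 of the tote, is 134 wide (x) and 30 deep, its top 114 above the tote's underside
- carton: fixed shallow cardboard carton with the loose parts: outside 260 (x) by 320 (y), 60 tall, walls and floor 4; origin at the centre of its underside
- wheel_a: loose skateboard wheel lying flat in the carton: 54 diameter, 32 tall; origin at the centre of its underside
- wheel_b: loose skateboard wheel lying flat in the carton: 54 diameter, 32 tall; origin at the centre of its underside
- wheel_c: loose skateboard wheel lying flat in the carton: 54 diameter, 32 tall; origin at the centre of its underside
- bare_baseplate: spare baseplate without hanger lying flat in the carton: 82 by 56, 23 tall; origin on its underside, 9 from its centre
- jar_a: hardware tub full of bolts on the table: clear, standing on its blue lid, 80 diameter, 68 tall; origin at the centre of its underside, z up
- jar_b: hardware tub full of bolts on the table: clear, standing on its blue lid, 80 diameter, 68 tall; origin at the centre of its underside, z up
Not all that is in view belongs to the job. Leave any green look-alike of the wheel_b alone.

How it is judged:
At the end, for the whole second after the job is handed in: The truck stands at rest on its baseplate on the tote's inner floor: axle middle within 50 mm (x) and 60 mm (y) of the tote's centre and 38 to 56 mm above the tote's underside, tilted less than 0.12 rad; the three wheels and the spare baseplate are still in the carton (x of truck_axle in the frame of toolbox between -0.05 and 0.05 m and y of truck_axle in the frame of toolbox between -0.06 and 0.06 m and z of truck_axle in the frame of toolbox between 0.038 and 0.056 m and angle between truck_axle's own z axis and vertical below 0.12 rad and linear speed of truck below 0.02 m/s and angular speed of truck below 0.2 rad/s and x of wheel_a in the frame of carton between -0.13 and 0.13 m and y of wheel_a in the frame of carton between -0.16 and 0.16 m and height (world z) of each of wheel_a, wheel_b, wheel_c, bare_baseplate below 0.06 m and x of wheel_b in the frame of carton between -0.13 and 0.13 m and y of wheel_b in the frame of carton between -0.16 and 0.16 m and x of wheel_c in the frame of carton between -0.13 and 0.13 m and y of wheel_c in the frame of carton between -0.16 and 0.16 m and x of bare_baseplate in the frame of carton between -0.13 and 0.13 m and y of bare_baseplate in the frame of carton between -0.16 and 0.16 m); the robot touches nothing.
It fails at once if the truck is dropped into the tote (moves faster than 0.8 m/s at the opening or inside, as after a fall of more than about 3 cm) (horizontal distance between truck_axle and toolbox below 0.18 m and z of truck_axle in the frame of toolbox below 0.13 m and linear speed of truck above 0.8 m/s).
It fails at once if a hardware tub is knocked over (angle between any of jar_a, jar_b's own z axis and vertical above 0.6 rad).
It also fails if it takes over 42 s, if anything falls off the work surface, if the arm or the gripper's body presses on something with over 40 N, if the wrist force passes 120 N, or if a joint passes its speed limit or range.

## Working session

There is one attempt and no reset: what is moved stays moved. The work goes in short steps, Python scripts to look and compute and a tool call to move; the robot and the scene stay as the last step left them, time stands still between calls to the robot, and variables do not carry over. Pictures are saved under pics/ and viewed, at most 10 in all, crops included, and the job is handed in when it is done.

Besides the shell and the picture viewer there is one more tool, called after ">>>" as name(argument=value, ...) on one line, values as JSON. carry_out: Moves the arm, as the interface text tells. Shift numbers are shares of 30 mm and turn numbers shares of 2 pi rad, none past 1 either way. Its arguments: {"type":"object","properties":{"series":{"type":"array"},"gripper":{"type":"number"},"force":{"type":"number"}},"required":["series"]}

```bash
mkdir -p pics
python3 - <<'E'
from bench import robot
import cv2
for c in ["top","side"]:
    im=robot.camera(c); cv2.imwrite(f"pics/{c}0.png",im[:,:,::-1])
    k=robot.calibration(c); print(c,k)
    for q in ["truck_axle","truck_arm","toolbox","tray_edge","carton","jar_a","wheel_a","bare_baseplate"]:
        print(q,[(round(float(d["conf"]),2),[round(float(v)) for v in d["point"]]) for d in robot.tip_of(q,c)][:4])
print(robot.observe())
E
```

```text
top {'K': array([[455.31528725,   0.        , 316.90189212],
       [  0.        , 455.31528725, 205.20854308],
       [  0.        ,   0.        ,   1.        ]]), 'origin': array([0.45877831, 0.01644572, 1.29207564]), 'orientation': array([-0.04248942,  0.03991668,  0.70791885, -0.70388367])}
truck_axle [(0.93, [242, 238])]
truck_arm [(0.96, [227, 244])]
toolbox [(0.58, [412, 227])]
tray_edge [(0.68, [414, 223])]
carton [(0.68, [250, 244]), (0.28, [216, 207])]
jar_a [(0.78, [349, 148]), (0.75, [286, 151]), (0.53, [416, 223])]
wheel_a [(0.75, [209, 169]), (0.71, [202, 271]), (0.7, [246, 161]), (0.66, [214, 206])]
bare_baseplate [(0.87, [276, 281]), (0.17, [350, 149])]
side {'K': array([[489.51035107,   0.        , 318.79522139],
       [  0.        , 489.51035107, 190.23150528],
       [  0.        ,   0.        ,   1.        ]]), 'origin': array([ 0.19828604, -1.16780921,  0.76904237]), 'orientation': array([ 0.49977023, -0.08052051, -0.1421031 ,  0.85061911])}
truck_axle [(0.56, [274, 173])]
truck_arm [(0.58, [270, 168])]
toolbox [(0.86, [338, 266])]
tray_edge [(0.69, [340, 239])]
[... 249 characters left out ...]
array([-1.30209604,  0.47698104,  0.02240787,  1.55537386, -0.0114968 ,
        1.10931628, -0.08309894]), 'joint_velocities': array([ 0.00079248,  0.00183587, -0.00073597, -0.00131675, -0.00116725,
       -0.00142454, -0.00096141]), 'tau': array([-3.27213593e-04, -5.82705760e+01,  1.53280210e+00, -2.72928250e+01,
       -5.45059238e-02,  9.90186090e-03,  3.12566237e-05]), 'tool_pos': array([0.24837233, 0.62767233, 0.22268784]), 'tcp_rot': array([ 1.87300033e-01,  9.82302752e-01,  2.53508678e-05, -1.15746798e-06]), 'wrist_force': array([-0.94898542,  0.27580977,  0.78174956]), 'wrist_torque': array([ 0.02925959, -0.00060535, -0.03783783]), 'gripper_force': 0.0, 'opening': 1.0010376823134906}
```

View pics/top0.png

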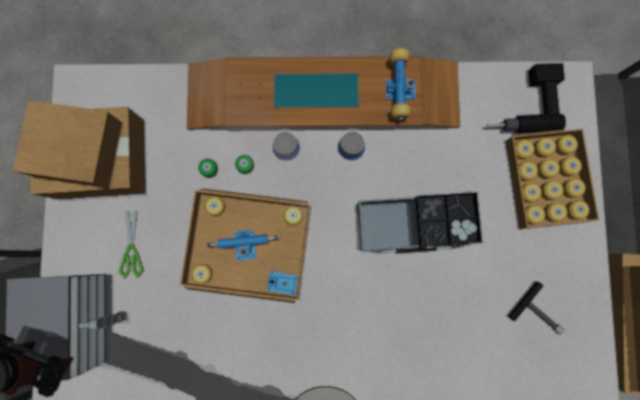

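View pics/side0.png

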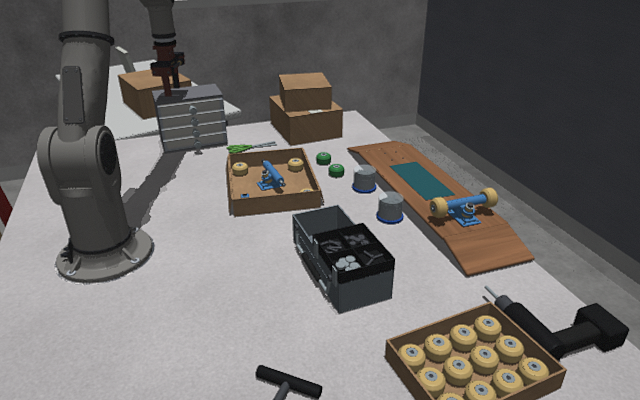

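The top view shows the carton around (246,244) with the blue loose truck at (242,240) and its axle nearly horizontal. The tote is at (420,222), with its open end on the left (world +y) and the tray on the right. The side view agrees.

There are two candidate trucks: (242,240) in the carton, and (401,87) mounted on the skateboard. The carton one fits "loose, standing in the carton". I'll confirm it in a crop and measure.

```bash
cat > h.py <<'E'
from bench import robot
import numpy as np, cv2
from scipy.spatial.transform import Rotation as R
def back(c,px,z):
    k=robot.calibration(c); K=k["K"]; u=np.linalg.inv(K)@[px[0],px[1],1]
    d=R.from_quat(k["orientation"]).apply([u[0],-u[1],-u[2]]); o=k["origin"]
    return o+d*(z-o[2])/d[2]
def proj(c,P):
    k=robot.calibration(c); p=R.from_quat(k["orientation"]).inv().apply(np.atleast_2d(P)-k["origin"])
    q=(k["K"]@np.c_[p[:,0],-p[:,1],-p[:,2]].T).T; return q[:,:2]/q[:,2:]
E
python3 - <<'E'
from h import *
np.set_printoptions(precision=4,suppress=True)
im=robot.camera("top")
cv2.imwrite("pics/crop.png",cv2.resize(im[180:310,170:490,::-1],None,fx=2.5,fy=2.5,interpolation=cv2.INTER_CUBIC))
for q,z in [("truck_axle",.048),("truck_arm",.048),("tray_edge",.084),("toolbox",0.),("carton",0.),("wheel_a",.004),("bare_baseplate",.004),("jar_a",0)]:
    for c in ["top"] if q[:3]!="tra" and q[:3]!="tru" else ["top","side"]:
        if c=="side": robot.camera("side")
        for d in robot.tip_of(q,c)[:4]: print(q,c,round(float(d["conf"]),2),d["point"],back(c,d["point"],z))
for q in ["truck_axle","toolbox"]:
    t=robot.trace(q,"top")[0]; ys,xs=np.nonzero(t["pixels"]); 
    r=cv2.minAreaRect(np.c_[xs,ys].astype(np.float32)); b=cv2.boxPoints(r); print(q,r)
    print(np.array([back("top",p,.048 if q[1]=="r" else .1) for p in b]))
    w=np.array([back("top",p,.048) for p in np.c_[xs,ys][::1]])
    if q=="truck_axle":
        l=cv2.fitLine(w[:,:2].astype(np.float32),cv2.DIST_HUBER,0,.01,.01).ravel();print("line",l, w.min(0),w.max(0))
E
```

```text
truck_axle top 0.87 [242.0, 238.4] [0.5145 0.2255 0.048 ]
truck_axle side 0.79 [274.0, 171.2] [0.5144 0.2242 0.048 ]
truck_arm top 0.57 [225.7, 244.2] [0.499  0.2698 0.048 ]
truck_arm side 0.68 [267.9, 169.2] [0.4991 0.2449 0.048 ]
truck_arm side 0.31 [305.7, 198.5] [0.5587 0.0215 0.048 ]
tray_edge top 0.84 [415.0, 220.8] [ 0.557  -0.2401  0.084 ]
tray_edge side 0.78 [339.3, 240.3] [ 0.557  -0.2575  0.084 ]
toolbox top 0.87 [411.1, 225.2] [ 0.5514 -0.2465  0.    ]
carton top 0.64 [249.7, 242.7] [0.5044 0.2116 0.    ]
carton top 0.46 [412.6, 218.3] [ 0.571  -0.2513  0.    ]
wheel_a top 0.88 [296.7, 217.8] [0.574  0.0783 0.004 ]
wheel_a top 0.76 [204.1, 274.2] [0.417  0.3378 0.004 ]
wheel_a top 0.73 [228.2, 244.0] [0.5009 0.2717 0.004 ]
wheel_a top 0.7 [216.4, 208.9] [0.6008 0.307  0.004 ]
bare_baseplate top 0.61 [280.5, 282.4] [0.3932 0.1236 0.004 ]
bare_baseplate top 0.36 [416.2, 219.8] [ 0.5663 -0.2606  0.004 ]
jar_a top 0.7 [286.8, 146.8] [0.7813 0.1071 0.    ]
jar_a top 0.63 [350.4, 148.9] [ 0.7739 -0.0772  0.    ]
jar_a top 0.42 [416.1, 222.4] [ 0.5593 -0.2609  0.    ]
jar_a top 0.22 [242.7, 238.2] [0.5172 0.2316 0.    ]
truck_axle ((242.53079223632812, 245.24618530273438), (28.90009117126465, 72.43628692626953), 82.87498474121094)
[[0.5233 0.3274 0.048 ]
 [0.5467 0.131  0.048 ]
 [0.4687 0.1209 0.048 ]
 [0.4455 0.3158 0.048 ]]
line [ 0.1167 -0.9932  0.5034  0.2196] [0.456  0.1272 0.048 ] [0.5374 0.3235 0.048 ]
toolbox ((418.6865539550781, 223.63352966308594), (58.537628173828125, 124.59112548828125), 85.36454010009766)
[[ 0.613  -0.0782  0.1   ]
 [ 0.6379 -0.4067  0.1   ]
 [ 0.4843 -0.4118  0.1   ]
 [ 0.46   -0.0882  0.1   ]]Traceback (most recent call last):
  File "<stdin>", line 13, in <module>
  File "h.py", line 5, in back
    k=robot.calibration(c); K=k["K"]; u=np.linalg.inv(K)@[px[0],px[1],1]
ValueError: time passes only in moves, steps and waits
```

View pics/crop.png

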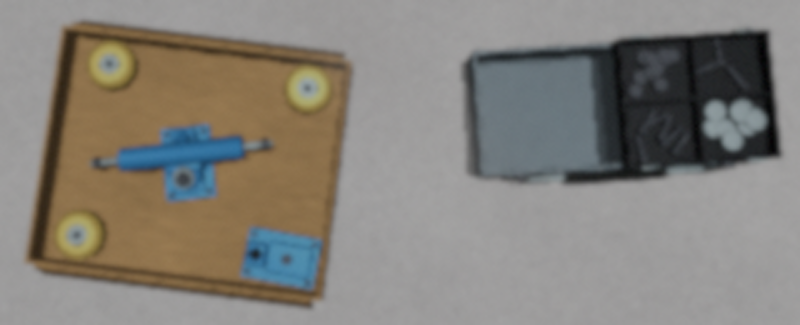

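The crop shows the truck in the carton complete, with hanger, axle and baseplate. Its axle ends are at crop (97,163) and (270,144), which is (208.8,245.2) and (278,237.6) in the full picture. The three wheels and the spare baseplate at (282,283) are separate. Next I'll get the tote pose and plan the insertion in 2D.

```bash
cat > plan.py <<'E'
# A* in tote y-z plane; state = truck axle (y,z) mm, tilt phi deg (-y end down), grasp lean th toward +y
import numpy as np, heapq, cv2, sys
th=float(sys.argv[1]); gy=45; cl=float(sys.argv[2])
rect=lambda a,b,c,d:np.array([(a,c),(b,c),(b,d),(a,d)],float)
def dens(p,n=14): return np.vstack([p[i]+(p[(i+1)%4]-p[i])*np.linspace(0,1,n)[:,None] for i in range(4)])
tr=np.vstack([dens(r) for r in (rect(-100,100,-6.5,6.5),rect(-68,68,-13,13),rect(-28,28,-44,-20),rect(-21,21,-20,16))])
def rot(p,a): a=np.radians(a); return p@np.array([[np.cos(a),np.sin(a)],[-np.sin(a),np.cos(a)]])
hand=np.vstack([dens(rect(-11,11,-10,70)),dens(rect(-38,38,70,200))])  # bar held 10 mm from tips: body 70 behind
hand=rot(hand,-th)+[gy,0]
fb=dens(rect(-11,11,-12,70)); fb=rot(fb,-th)+[gy,0]
def obst(inf):
    m=np.zeros((500,700),np.uint8) # idx [z+50, y+350]
    for y0,y1,z0,z1 in ((-350,349,-50,4),(-154,5,84,114),(150,154,0,84),(-154,-150,0,84)):
        m[z0+50:z1+51,y0+350:y1+351]=1
    if inf: m=cv2.dilate(m,cv2.getStructuringElement(cv2.MORPH_ELLIPSE,(2*inf+1,)*2))
    return m
M=obst(int(cl)); M2=M.copy(); M2[:50+5]=0
side=M.copy(); side[:50+84+int(cl),350-150:350+150]=1  # body wider than tote: side walls block it
bodypts=rot(dens(rect(-38,38,70,200),30),-th)+[gy,0]
def free(y,z,p,final=False):
    def hit(P,m):
        q=np.round(rot(P,p)+[y,z]).astype(int); q=q[(q[:,1]<440)&(abs(q[:,0])<340)]; return m[q[:,1]+50,q[:,0]+350].any()
    return not(hit(tr,M) or hit(fb,M) or hit(bodypts,side))
S=5
start=(80//S,230//S,0); goal=lambda s:abs(s[0]*S-10)<=25 and s[1]*S==55 and s[2]==0
def nb(s):
    for d in ((1,0,0),(-1,0,0),(0,1,0),(0,-1,0),(0,0,1),(0,0,-1),(1,0,1),(-1,0,1),(1,0,-1),(-1,0,-1),(0,1,1),(0,-1,1),(0,1,-1),(0,-1,-1),(1,1,0),(-1,-1,0),(-1,1,0),(1,-1,0),(-1,-1,-1),(-1,-1,1)):
        yield tuple(a+b for a,b in zip(s,d))
D={start:0};par={};h=[(0,start)];C={};g=None
while h:
    d,s=heapq.heappop(h)
    if d>D[s]: continue
    if goal(s): g=s;break
    for t in nb(s):
        if not(-40<=t[0]<=40 and 8<=t[1]<=60 and -2<=t[2]<=13): continue
        if t not in C: C[t]=free(t[0]*S,t[1]*S,t[2]*5)
        if C[t]:
            nd=d+np.linalg.norm(np.subtract(t,s))
            if nd<D.get(t,1e9): D[t]=nd;par[t]=s;heapq.heappush(h,(nd,t))
if g is None: print(th,cl,"none")
else:
    P=[g]
    while P[-1]!=start:P.append(par[P[-1]])
    print(th,cl,[(a*S,b*S,c*5) for a,b,c in P[::-1]])
E
python3 - <<'E'
from h import *
np.set_printoptions(precision=4,suppress=True)
f=lambda a,b,z:back("top",(170+a/2.5,180+b/2.5),z)
a,b=f(97,163,.048),f(270,144,.048); print("axle",a,b,(a+b)/2,np.linalg.norm(a-b),np.degrees(np.arctan2(*(a-b)[:2])))
for n,p in dict(lt=(468,57,.084),lb=(473,178,.084),rt=(768,32,.114),rb=(779,155,.114),tt=(614,43,.114),tb=(625,172,.114)).items(): print(n,f(*p))
E
for t in 0 15 25; do for c in 8 6 4; do timeout 100 python3 plan.py $t $c; done; done
```

```text
axle [0.4965 0.3158 0.048 ] [0.5161 0.1272 0.048 ] [0.5063 0.2215 0.048 ] 0.18959780095406734 -5.938376211019437
lt [ 0.6061 -0.0873  0.084 ]
lb [ 0.4774 -0.0905  0.084 ]
rt [ 0.6269 -0.3982  0.114 ]
rb [ 0.4988 -0.4035  0.114 ]
tt [ 0.6163 -0.2372  0.114 ]
tb [ 0.4822 -0.2444  0.114 ]
0.0 8.0 none
0.0 6.0 [(80, 230, 0), (80, 225, 5), (80, 220, 10), (80, 215, 15), (80, 210, 20), (80, 205, 25), (80, 200, 30), (80, 195, 35), (80, 190, 40), (85, 185, 40), (90, 180, 40), (90, 175, 45), (90, 170, 45), (90, 165, 45), (90, 160, 45), (90, 155, 45), (90, 150, 45), (90, 145, 45), (90, 140, 45), (90, 135, 45), (90, 130, 45), (90, 125, 45), (90, 120, 45), (90, 115, 45), (85, 110, 45), (80, 105, 45), (75, 100, 40), (70, 95, 40), (65, 90, 35), (60, 85, 30), (55, 80, 25), (50, 75, 20), (45, 70, 15), (40, 65, 10), (40, 60, 5), (35, 55, 0)]
0.0 4.0 [(80, 230, 0), (80, 225, 5), (80, 220, 10), (80, 215, 15), (80, 210, 20), (80, 205, 25), (80, 200, 30), (80, 195, 35), (80, 190, 40), (85, 185, 40), (85, 180, 45), (85, 175, 45), (85, 170, 45), (85, 165, 45), (85, 160, 45), (85, 155, 45), (85, 150, 45), (8
[... 1747 characters left out ...]
110, 45), (80, 105, 45), (75, 100, 40), (70, 95, 40), (65, 90, 35), (60, 85, 30), (55, 80, 25), (50, 75, 20), (45, 70, 15), (40, 65, 10), (40, 60, 5), (35, 55, 0)]
25.0 4.0 [(80, 230, 0), (80, 225, 5), (80, 220, 10), (80, 215, 15), (80, 210, 20), (80, 205, 25), (80, 200, 30), (80, 195, 35), (80, 190, 40), (85, 185, 40), (85, 180, 45), (85, 175, 45), (85, 170, 45), (85, 165, 45), (85, 160, 45), (85, 155, 45), (85, 150, 45), (85, 145, 45), (85, 140, 45), (85, 135, 45), (85, 130, 45), (85, 125, 45), (85, 120, 45), (85, 115, 45), (85, 110, 45), (85, 105, 45), (80, 100, 45), (75, 95, 40), (70, 90, 35), (65, 85, 30), (60, 80, 25), (55, 75, 20), (50, 70, 15), (45, 65, 10), (40, 60, 5), (35, 55, 0)]
```

```bash
cat >> h.py <<'E'
def frame(yaw_deg,lean_deg):
    "tool pose: closing axis = local x at yaw, fingers' back leaning lean toward local +y"
    a=np.radians(yaw_deg); x=np.array([np.cos(a),np.sin(a),0]); y=np.array([-np.sin(a),np.cos(a),0])
    l=np.radians(lean_deg); zt=-(np.cos(l)*np.array([0,0,1])+np.sin(l)*y)
    return R.from_matrix(np.c_[np.cross(x,zt),x,zt])
def rows(pts,start=None,maxmm=28,maxdeg=6.8):
    "pts: list of (tcp pos, Rot, [n]); prints rows in tool units"
    s=robot.observe(); p,q=(s["tool_pos"],R.from_quat(s["tcp_rot"])) if start is None else start
    out=[]
    for t in pts:
        P,Q=np.array(t[0]),t[1]; rv=(q.inv()*Q).as_rotvec()
        n=t[2] if len(t)>2 else max(1,int(np.ceil(max(np.linalg.norm(P-p)/maxmm*1e3,np.degrees(np.linalg.norm(rv))/maxdeg))))
        p0,q0=p,q
        for i in range(1,n+1):
            pi=p0+(P-p0)*i/n
            r=np.r_[q.inv().apply(pi-p)/.03, rv/n/(2*np.pi)]; r=np.r_[r[:3].round(3),r[3:].round(4)]
            out.append(r); p=p+q.apply(r[:3]*.03); q=q*R.from_rotvec(r[3:]*2*np.pi)
    for k in range(0,len(out),8): print([float(v)+0. for r in out[k:k+8] for v in r])
E
sed -i 's/gy=45/gy=38/; s/s\[1\]\*S==55/s[1]*S==60/' plan.py
for c in 8 10 12; do timeout 100 python3 plan.py 15 $c; done
python3 - <<'E'
from h import *
Q=frame(5.9,15); u=-Q.as_matrix()[:,2]
g=np.array([.5063-.103*.038,.2215+.995*.038,.048]); tcp=g-.014*u
print(g,tcp); rows([(tcp+.12*u,Q)])
E
```

```text
15.0 8.0 [(80, 230, 0), (80, 225, 0), (80, 220, 5), (80, 215, 10), (80, 210, 15), (80, 205, 20), (80, 200, 25), (80, 195, 30), (85, 190, 30), (90, 185, 30), (95, 180, 30), (95, 175, 35), (95, 170, 40), (95, 165, 40), (95, 160, 40), (95, 155, 40), (95, 150, 40), (95, 145, 40), (95, 140, 40), (95, 135, 40), (95, 130, 40), (95, 125, 40), (95, 120, 40), (90, 115, 40), (85, 110, 40), (80, 105, 40), (75, 100, 40), (70, 95, 40), (65, 90, 35), (60, 85, 30), (55, 80, 25), (50, 75, 20), (45, 70, 15), (40, 65, 10), (40, 65, 5), (35, 60, 0)]
15.0 10.0 none
15.0 12.0 none
[0.502386 0.25931  0.048   ] [0.50275847 0.25570573 0.03447704]
[-0.748, -0.468, 0.151, 0.0014, -0.0023, 0.0108, -0.776, -0.415, 0.165, 0.0014, -0.0023, 0.0108, -0.799, -0.36, 0.18, 0.0014, -0.0023, 0.0108, -0.82, -0.304, 0.195, 0.0014, -0.0023, 0.0108, -0.835, -0.245, 0.21, 0.0014, -0.0023, 0.0108, -0.847, -0.187, 0.223, 0.0014, -0.0023, 0.0108, -0.854, -0.126, 0.237, 0.0014, -0.0023, 0.0108, -0.857, -0.067, 0.25, 0.0014, -0.0023, 0.0108]
[-0.855, -0.006, 0.263, 0.0014, -0.0023, 0.0108, -0.851, 0.054, 0.275, 0.0014, -0.0023, 0.0108, -0.84, 0.114, 0.287, 0.0014, -0.0023, 0.0108, -0.826, 0.173, 0.297, 0.0014, -0.0023, 0.0108, -0.809, 0.231, 0.307, 0.0014, -0.0023, 0.0108, -0.786, 0.288, 0.317, 0.0014, -0.0023, 0.0108, -0.76, 0.344, 0.325, 0.0014, -0.0023, 0.0108, -0.731, 0.397, 0.332, 0.0014, -0.0023, 0.0108]
```

>>> carry_out(series=[-0.75,-0.47,0.15,0.0014,-0.0023,0.0108,-0.776,-0.415,0.165,0.0014,-0.0023,0.0108,-0.8,-0.36,0.18,0.0014,-0.0023,0.0108,-0.82,-0.3,0.195,0.0014,-0.0023,0.0108,-0.835,-0.245,0.21,0.0014,-0.0023,0.0108,-0.847,-0.187,0.22,0.0014,-0.0023,0.0108,-0.854,-0.126,0.237,0.0014,-0.0023,0.0108,-0.857,-0.067,0.25,0.0014,-0.0023,0.0108], gripper=0, force=60)

```text
clock: 2.42
tool_pos: [0.3747, 0.4562, 0.1866]
tcp_rot: [0.445, 0.893, -0.045, 0.05]
wrist_force: [-0.2, 0.1, -0.2]
opening: 1.0
gripper_force: 0.0
```

>>> carry_out(series=[-0.855,-0.006,0.263,0.0014,-0.0023,0.0108,-0.85,0.054,0.275,0.0014,-0.0023,0.0108,-0.84,0.114,0.287,0.0014,-0.0023,0.0108,-0.826,0.173,0.297,0.0014,-0.0023,0.0108,-0.81,0.23,0.307,0.0014,-0.0023,0.0108,-0.786,0.288,0.317,0.0014,-0.0023,0.0108,-0.76,0.344,0.325,0.0014,-0.0023,0.0108,-0.73,0.397,0.332,0.0014,-0.0023,0.0108])

```text
clock: 3.08
tool_pos: [0.5006, 0.2855, 0.1504]
tcp_rot: [0.666, 0.735, -0.086, 0.095]
wrist_force: [0.7, 0.3, 0.2]
opening: 0.999
gripper_force: 0.0
```

Run:
```python
from h import *
np.set_printoptions(precision=4,suppress=True)
s=robot.observe(); print(s["clock"],s["tool_pos"],R.from_quat(s["tcp_rot"]).as_matrix(),s["joint_pos"])
im=robot.camera("wrist"); cv2.imwrite("pics/w1.png",im[:,:,::-1])
for q in ["truck_axle","truck_arm"]:
    for d in robot.tip_of(q,"wrist")[:3]: print(q,d["conf"],d["point"],back("wrist",d["point"],.048))
print(proj("wrist",[[.4965,.3158,.048],[.5161,.1272,.048]]))
```

```text
3.0833 [0.5006 0.2855 0.1504] [[-0.0942  0.9952  0.0255]
 [ 0.9623  0.0976 -0.2539]
 [-0.2551  0.0006 -0.9669]] [-1.0547  0.4949  0.415   1.8016  0.0277  1.0228 -0.5896]
truck_axle 0.77 [316.9, 226.9] [0.5077 0.2203 0.048 ]
truck_arm 0.76 [318.1, 187.8] [0.5035 0.2661 0.048 ]
[[315.5209 133.3017]
 [317.0962 296.2058]]
```

View pics/w1.png

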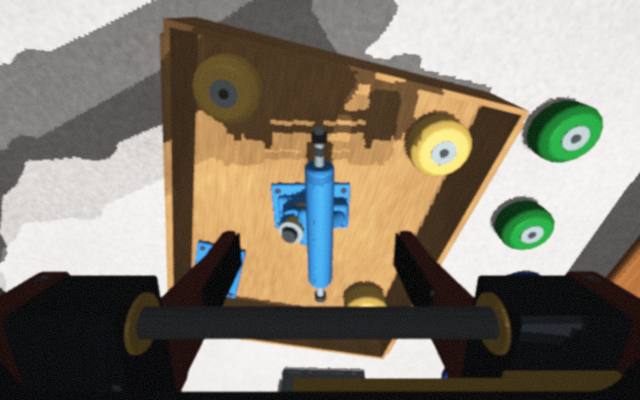

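The wrist view shows the truck with axle ends at (319,130) and (320,297), matching the projections from the top camera to within 4 px. The fingers straddle the bar, so I'll descend.

Run:
```python
from h import *
Q=frame(5.7,15); u=-Q.as_matrix()[:,2]
g=np.array([.5085-.0039,.2205+.0378,.048]); tcp=g-.014*u
rows([(tcp+.03*u,Q),(tcp,Q,3)])
```

```text
[0.011, 0.008, 0.744, 0.0, -0.0001, -0.0001, 0.012, 0.007, 0.745, 0.0, -0.0001, -0.0001, 0.012, 0.008, 0.744, 0.0, -0.0001, -0.0001, 0.012, 0.007, 0.745, 0.0, -0.0001, -0.0001, 0.0, 0.0, 0.333, 0.0, 0.0, 0.0, 0.0, 0.001, 0.333, 0.0, 0.0, 0.0, 0.0, 0.0, 0.334, 0.0, 0.0, 0.0]
```

>>> carry_out(series=[0.01,0.008,0.744,0,0,0,0.01,0.008,0.744,0,0,0,0.01,0.008,0.744,0,0,0,0.01,0.008,0.744,0,0,0,0,0,0.333,0,0,0,0,0,0.333,0,0,0,0,0,0.333,0,0,0,0,0,0,0,0,0])

```text
clock: 3.9
tool_pos: [0.503, 0.2572, 0.0338]
tcp_rot: [0.664, 0.736, -0.087, 0.095]
wrist_force: [-0.0, -0.1, 0.3]
opening: 0.998
gripper_force: 0.0
```

>>> carry_out(series=[0,0,0,0,0,0,0,0,0,0,0,0,0,0,0,0,0,0,0,0,0,0,0,0,0,0,0,0,0,0,0,0,0,0,0,0,0,0,0,0,0,0,0,0,0,0,0,0], gripper=1, force=60)

```text
clock: 4.57
tool_pos: [0.5036, 0.2577, 0.035]
tcp_rot: [0.665, 0.736, -0.086, 0.095]
wrist_force: [-0.3, -0.3, -0.5]
opening: 0.432
gripper_force: 0.0
```

>>> carry_out(series=[0,0,0,0,0,0,0,0,0,0,0,0,0,0,0,0,0,0,0,0,0,0,0,0,0,0,0,0,0,0])

```text
clock: 4.98
tool_pos: [0.5038, 0.2578, 0.0349]
tcp_rot: [0.665, 0.736, -0.086, 0.095]
wrist_force: [1.6, 0.1, 0.4]
opening: 0.283
gripper_force: 59.9
```

>>> carry_out(series=[-0.05,0,-0.19,0,0,0,-0.1,0,-0.39,0,0,0,-0.13,0,-0.48,0,0,0,-0.13,0,-0.48,0,0,0,-0.13,0,-0.48,0,0,0,-0.13,0,-0.48,0,0,0,-0.13,0,-0.48,0,0,0,-0.13,0,-0.48,0,0,0])

```text
clock: 5.65
tool_pos: [0.5032, 0.2569, 0.1438]
tcp_rot: [0.665, 0.736, -0.086, 0.095]
wrist_force: [-0.5, 1.0, -3.9]
opening: 0.286
gripper_force: 59.9
```

Run:
```python
from h import *
im=robot.camera("wrist"); cv2.imwrite("pics/w2.png",im[:,:,::-1])
print(robot.observe()["opening"],robot.observe()["wrist_torque"],robot.observe()["wrist_force"])
```

```text
0.2855154073025589 [ 0.50992425 -0.05555936  0.0523377 ] [ 0.65879583  0.16839416 -0.76333351]
```

View pics/w2.png

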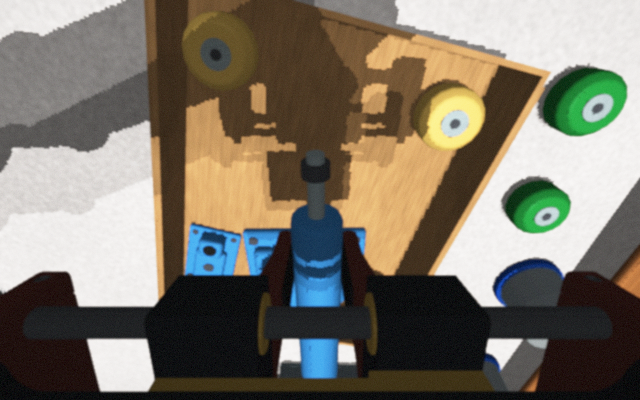

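The wrist view shows the truck gripped and lifted, with its +y axle end at (315,160). I'll check for sag against the projected end and plan the carry.

Run:
```python
from h import *
np.set_printoptions(precision=4,suppress=True)
s=robot.observe(); p=s["tool_pos"];Q=R.from_quat(s["tcp_rot"]); M=Q.as_matrix(); print(p,M)
g=p-.014*M[:,2]; yt=np.array([-.1,.995,0])
for sag in [-10,-5,0,5,10,15,20]:
    a=np.radians(sag); d=np.cos(a)*yt+np.sin(a)*np.array([0,0,1]); print(sag,proj("wrist",[g+.062*d,g+.03*d]).ravel())
robot.camera("side"); 
for q in ["truck_axle","truck_arm"]: print(robot.tip_of(q,"side")[:2])
print(proj("side",[g,g-.038*yt,g+.007*yt]))
```

```text
[0.5047 0.2576 0.1465] [[-0.0971  0.9949  0.0282]
 [ 0.9628  0.1011 -0.2506]
 [-0.2522  0.0029 -0.9677]]
-10 [317.5654 143.4147 317.4572 207.702 ]
-5 [317.6018 146.3393 317.4714 210.0035]
0 [317.6388 150.5506 317.4853 212.7957]
5 [317.6758 156.1352 317.4986 216.0736]
10 [317.7123 163.1625 317.5112 219.825 ]
15 [317.7476 171.6766 317.5229 224.0297]
20 [317.7812 181.6878 317.5336 228.6593]
[{'point': [270.1, 136.8], 'conf': 0.7}]
[{'point': [266.3, 135.1], 'conf': 0.87}]
[[266.3451 135.4548]
 [270.347  139.7304]
 [265.6247 134.6851]]
```

```bash
cat > clr.py <<'E'
import sys; sys.argv=["",  "15","0"]
src=open("plan.py").read().split("S=5")[0]; exec(src)
D0=cv2.distanceTransform((1-obst(0)).astype(np.uint8),cv2.DIST_L2,5); Ds=cv2.distanceTransform((1-side).astype(np.uint8),cv2.DIST_L2,5)
def clear(y,z,p):
    f=lambda P,D:min([D[b+50,a+350] for a,b in np.round(rot(P,p)+[y,z]).astype(int) if b<440 and abs(a)<340] or [99])
    return min(f(tr,D0),f(fb,D0),f(bodypts,Ds))
if __name__=="__main__":
    for z in range(160,52,-8):
        L=sorted(((clear(y,z,p),y,p) for y in range(10,121,5) for p in range(0,66,5)),reverse=True)
        print(z,[(round(float(a),1),b,c) for a,b,c in L[:5]])
    path=[(95,190,40),(95,120,40),(70,95,40),(45,70,15),(40,63,5),(32,56,0)]
    for a,b in zip(path,path[1:]):
        a,b=np.array(a),np.array(b); print(a,[[round(float(clear(*(a+(b-a)*t/5+[0,0,d]))),1) for t in range(6)] for d in (-4,0,4)])
E
python3 clr.py
```

```text
160 [(41.8, 95, 65), (39.6, 100, 60), (39.6, 95, 0), (39.4, 90, 65), (38.8, 100, 65)]
152 [(40.0, 90, 65), (37.6, 85, 65), (37.0, 95, 60), (36.0, 95, 65), (34.0, 100, 60)]
144 [(39.0, 85, 65), (37.0, 90, 60), (35.2, 90, 65), (34.0, 80, 65), (33.4, 95, 60)]
136 [(36.2, 85, 65), (35.0, 85, 60), (34.8, 80, 65), (33.8, 90, 55), (33.4, 90, 60)]
128 [(33.6, 85, 60), (31.6, 80, 60), (31.0, 85, 65), (31.0, 80, 65), (31.0, 75, 65)]
120 [(29.6, 85, 55), (27.6, 85, 50), (27.4, 80, 55), (26.0, 85, 60), (26.0, 80, 60)]
112 [(26.4, 80, 50), (24.0, 85, 50), (22.4, 75, 50), (22.0, 85, 55), (22.0, 80, 55)]
104 [(22.6, 75, 45), (20.8, 80, 45), (20.4, 80, 40), (19.0, 80, 50), (19.0, 75, 50)]
96 [(23.0, 75, 40), (20.0, 80, 40), (20.0, 80, 35), (19.8, 70, 40), (18.6, 85, 30)]
88 [(21.2, 80, 30), (21.0, 80, 35), (21.0, 75, 35), (20.4, 70, 35), (19.6, 75, 30)]
80 [(20.0, 75, 30), (20.0, 70, 30), (20.0, 65, 30), (19.6, 80, 30), (18.2, 70, 25)]
72 [(16.0, 65, 25), (16.0, 60, 25), (16.0, 55, 25), (16.0, 55, 20), (16.0, 50, 25)]
64 [(10.6, 35, 10), (10.0, 40, 15), (10.0, 40, 10), (10.0, 40, 5), (10.0, 35, 15)]
56 [(8.0, 40, 0), (8.0, 35, 0), (8.0, 30, 0), (8.0, 25, 0), (8.0, 20, 0)]
[ 95 190  40] [[17.6, 8.8, 5.0, 5.0, 6.4, 17.2], [17.6, 9.6, 9.0, 9.0, 12.6, 19.2], [17.2, 14.0, 14.0, 14.2, 20.4, 20.4]]
[ 95 120  40] [[17.2, 16.2, 17.4, 14.4, 14.6, 16.2], [19.2, 18.0, 18.0, 19.8, 20.4, 20.6], [20.4, 19.8, 19.6, 20.8, 22.0, 17.0]]
[70 95 40] [[16.2, 12.8, 10.6, 9.2, 9.0, 6.0], [20.6, 17.0, 13.6, 12.4, 10.8, 9.2], [17.0, 18.0, 17.4, 15.6, 13.2, 14.2]]
[45 70 15] [[6.0, 6.0, 7.0, 8.0, 9.0, 9.0], [9.2, 7.2, 8.0, 8.0, 9.0, 10.0], [14.2, 11.2, 9.6, 9.0, 10.0, 10.0]]
[40 63  5] [[9.0, 9.0, 10.0, 10.0, 8.0, 6.0], [10.0, 11.0, 11.0, 10.0, 9.0, 8.0], [10.0, 10.0, 9.0, 8.0, 7.0, 6.0]]
```

```bash
cat > tote.py <<'E'
from h import *
C=np.array([.553,-.245,0]); YAW=3.9; OFF=.0405
a=np.radians(YAW); X=np.array([np.cos(a),np.sin(a),0]); Y=np.array([-np.sin(a),np.cos(a),0]); Z=np.array([0,0,1.])
def tool(y,z,phi,x=5,th=15):
    f=np.radians(phi); Q=frame(YAW,th-phi); u=-Q.as_matrix()[:,2]
    c=C+X*x/1e3+Y*y/1e3+Z*z/1e3
    return c+OFF*(np.cos(f)*Y+np.sin(f)*Z)-.014*u,Q
E
python3 - <<'E'
exec(open("clr.py").read().split('if __name__')[0])
path=[(90,210,50),(88,150,50),(85,118,50),(75,104,45),(76,94,38),(72,82,30),(58,72,22),(40,64,10),(32,57,2)]
for a,b in zip(path,path[1:]):
    a,b=np.array(a),np.array(b); print(a,[min(round(float(clear(*(a+(b-a)*t/5+[0,0,d]))),1) for t in range(6)) for d in (-5,0,5)])
from tote import *
s=robot.observe(); p=s["tool_pos"]; Q=R.from_quat(s["tcp_rot"])
mid=tool(140,250,10)
print(p,mid[0],tool(*path[0])[0])
rows([(p+[0,-.005,.085],Q),mid,tool(*path[0])],maxmm=22,maxdeg=5)
E
```

```text
[ 90 210  50] [8.0, 14.0, 21.0]
[ 88 150  50] [8.0, 15.2, 23.2]
[ 85 118  50] [16.8, 22.6, 19.0]
[ 75 104  45] [16.6, 22.4, 17.0]
[76 94 38] [17.4, 22.0, 15.0]
[72 82 30] [11.4, 17.0, 15.0]
[58 72 22] [0.0, 4.4, 10.0]
[40 64 10] [8.0, 8.0, 6.0]
[0.50334681 0.25715098 0.14253753] [ 0.5458365  -0.06640913  0.24308603] [ 0.54955024 -0.12088425  0.22955667]
[-0.22, -0.004, -0.675, 0.0, 0.0, 0.0, -0.22, -0.005, -0.674, 0.0, 0.0, 0.0, -0.22, -0.004, -0.675, 0.0, 0.0, 0.0, -0.22, -0.004, -0.674, 0.0, 0.0, 0.0, -0.699, 0.022, 0.148, 0.0001, 0.0018, 0.0004, -0.701, 0.024, 0.14, 0.0001, 0.0018, 0.0004, -0.702, 0.026, 0.132, 0.0001, 0.0018, 0.0004, -0.704, 0.027, 0.123, 0.0001, 0.0018, 0.0004]
[-0.705, 0.03, 0.116, 0.0001, 0.0018, 0.0004, -0.706, 0.031, 0.108, 0.0001, 0.0018, 0.0004, -0.707, 0.033, 0.1, 0.0001, 0.0018, 0.0004, -0.708, 0.035, 0.092, 0.0001, 0.0018, 0.0004, -0.709, 0.037, 0.084, 0.0001, 0.0018, 0.0004, -0.71, 0.038, 0.076, 0.0001, 0.0018, 0.0004, -0.711, 0.041, 0.068, 0.0001, 0.0018, 0.0004, -0.711, 0.042, 0.059, 0.0001, 0.0018, 0.0004]
[-0.712, 0.044, 0.052, 0.0001, 0.0018, 0.0004, -0.712, 0.046, 0.044, 0.0001, 0.0018, 0.0004, -0.713, 0.048, 0.035, 0.0001, 0.0018, 0.0004, -0.222, 0.001, 0.076, 0.0, 0.0139, -0.0001, -0.227, 0.001, 0.056, 0.0, 0.0139, -0.0001, -0.232, 0.001, 0.037, 0.0, 0.0139, -0.0001, -0.233, 0.001, 0.016, 0.0, 0.0139, -0.0001, -0.235, 0.001, -0.005, 0.0, 0.0139, -0.0001]
[-0.233, 0.0, -0.025, 0.0, 0.0139, -0.0001, -0.23, 0.001, -0.045, 0.0, 0.0139, -0.0001, -0.225, 0.0, -0.065, 0.0, 0.0139, -0.0001]
```

>>> carry_out(series=[-0.22,0,-0.675,0,0,0,-0.22,0,-0.675,0,0,0,-0.22,0,-0.675,0,0,0,-0.22,0,-0.675,0,0,0,-0.7,0.022,0.15,0.0001,0.0018,0.0004,-0.7,0.024,0.14,0.0001,0.0018,0.0004,-0.7,0.026,0.13,0.0001,0.0018,0.0004,-0.704,0.027,0.123,0.0001,0.0018,0.0004])

```text
clock: 6.52
tool_pos: [0.5146, 0.1662, 0.2305]
tcp_rot: [0.67, 0.735, -0.072, 0.078]
wrist_force: [-0.3, -0.3, -4.0]
opening: 0.286
gripper_force: 59.9
```

>>> carry_out(series=[-0.705,0.03,0.116,0.0001,0.0018,0.0004,-0.706,0.03,0.108,0.0001,0.0018,0.0004,-0.707,0.033,0.1,0.0001,0.0018,0.0004,-0.708,0.035,0.092,0.0001,0.0018,0.0004,-0.71,0.037,0.084,0.0001,0.0018,0.0004,-0.71,0.038,0.076,0.0001,0.0018,0.0004,-0.71,0.04,0.068,0.0001,0.0018,0.0004,-0.71,0.042,0.06,0.0001,0.0018,0.0004])

```text
clock: 7.18
tool_pos: [0.537, -0.0037, 0.2388]
tcp_rot: [0.68, 0.73, -0.043, 0.043]
wrist_force: [0.3, 0.4, -3.9]
opening: 0.284
gripper_force: 59.9
```

>>> carry_out(series=[-0.71,0.044,0.052,0.0001,0.0018,0.0004,-0.71,0.046,0.044,0.0001,0.0018,0.0004,-0.71,0.048,0.035,0.0001,0.0018,0.0004,-0.222,0,0.076,0,0.0139,0,-0.227,0,0.056,0,0.0139,0,-0.232,0,0.037,0,0.0139,0,-0.233,0,0.016,0,0.0139,0,-0.235,0,-0.005,0,0.0139,0])

```text
clock: 7.85
tool_pos: [0.5482, -0.1005, 0.2339]
tcp_rot: [0.674, 0.718, 0.119, -0.129]
wrist_force: [-0.4, -0.1, -3.7]
opening: 0.283
gripper_force: 59.9
```

>>> carry_out(series=[-0.233,0,-0.025,0,0.0139,0,-0.23,0,-0.045,0,0.0139,0,-0.225,0,-0.065,0,0.0139,0,0,0,0,0,0,0,0,0,0,0,0,0])

```text
clock: 8.27
tool_pos: [0.5488, -0.1225, 0.2271]
tcp_rot: [0.655, 0.693, 0.203, -0.221]
wrist_force: [0.3, 0.4, -3.6]
opening: 0.282
gripper_force: 59.9
```

Run:
```python
from tote import *
np.set_printoptions(precision=4,suppress=True)
s=robot.observe(); p,Q=tool(90,210,50); print(s["clock"],s["tool_pos"],p,np.degrees((R.from_quat(s["tcp_rot"]).inv()*Q).as_rotvec()),s["joint_pos"],s["opening"])
im=robot.camera("side"); a=im[100:320,200:460,::-1].copy(); 
t=robot.camera("top"); b=t[150:300,340:500,::-1]
cv2.imwrite("pics/s3.png",np.hstack([cv2.resize(a,(520,440),interpolation=cv2.INTER_CUBIC),cv2.resize(b,(280,262))[:,:].copy() if 0 else cv2.copyMakeBorder(cv2.resize(b,(280,262)),0,178,0,0,cv2.BORDER_CONSTANT)]))
M=R.from_quat(s["tcp_rot"]).as_matrix(); g=s["tool_pos"]-.014*M[:,2]; f=np.radians(50-0)
for sag in (-10,0,10):
    f=np.radians(50+sag); d=np.cos(f)*Y+np.sin(f)*Z; print(sag,(proj("side",[g+.0595*d,g-.1405*d,g-.0405*d])-[200,100])*2)
```

```text
8.2667 [ 0.5488 -0.1225  0.2271] [ 0.5496 -0.1209  0.2296] [-0.0841  0.0501 -0.6618] [ 0.0839  0.5133  0.4587  1.711  -0.7193  1.4235  0.8681] 0.28200031042924517
-10 [[224.0719  81.5657]
 [273.2979 227.5337]
 [248.0618 152.7019]]
0 [[226.2021  78.3038]
 [267.2223 232.6845]
 [246.4663 154.5687]]
10 [[228.7309  76.3636]
 [260.4935 234.3317]
 [244.637  155.4708]]
```

View pics/s3.png

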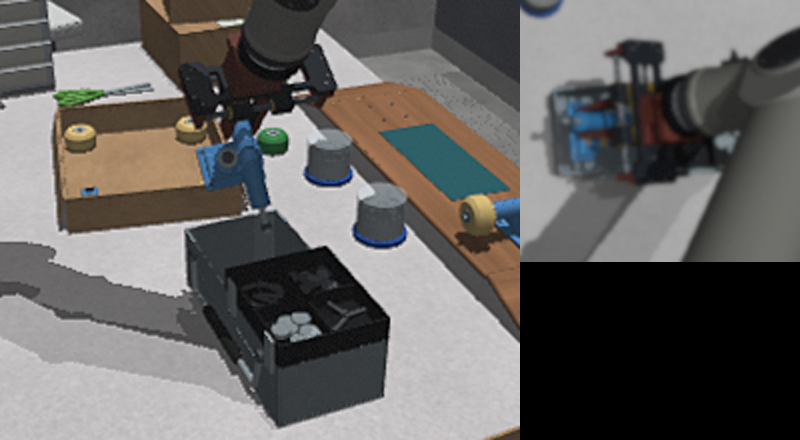

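The side crop shows the tilted truck above the opening, with its lower axle end at crop (267,232). That matches the no-sag projection. I'll check the tote corners and refine the lower path.

Run:
```python
exec(open("clr.py").read().split('if __name__')[0])
path=[(88,210,52),(87,150,52),(84,118,50),(75,104,45),(75,94,38),(66,82,30),(45,74,20),(32,66,10),(28,58,2)]
for a,b in zip(path,path[1:]):
    a,b=np.array(a),np.array(b); print(a,[min(round(float(clear(*(a+(b-a)*t/5+[0,0,d]))),1) for t in range(6)) for d in (-5,0,5)])
from tote import *
W=lambda x,y,z:C+X*x/1e3+Y*y/1e3+Z*z/1e3
print(((proj("side",[W(67,154,84),W(-67,154,84),W(-67,5,114),W(67,5,114),W(-67,-154,114),W(67,-154,114)])-[200,100])*2).round())
rows([tool(*q) for q in path[1:3]],maxmm=15,maxdeg=5)
```

```text
[ 88 210  52] [9.0, 16.0, 22.0]
[ 87 150  52] [9.6, 17.4, 26.0]
[ 84 118  50] [16.8, 22.6, 19.0]
[ 75 104  45] [16.4, 22.0, 17.0]
[75 94 38] [15.2, 19.6, 15.0]
[66 82 30] [7.2, 10.2, 14.2]
[45 74 20] [6.4, 7.2, 8.6]
[32 66 10] [6.4, 7.2, 7.0]
[[270. 206.]
 [178. 226.]
 [219. 265.]
 [320. 241.]
 [275. 343.]
 [385. 313.]]
[-0.311, -0.001, 0.375, 0.0, 0.0014, -0.0002, -0.314, -0.001, 0.372, 0.0, 0.0014, -0.0002, -0.318, -0.001, 0.369, 0.0, 0.0014, -0.0002, -0.321, -0.002, 0.367, 0.0, 0.0014, -0.0002, -0.242, 0.0, 0.279, -0.0001, -0.0018, 0.0, -0.239, 0.001, 0.282, -0.0001, -0.0018, 0.0, -0.236, 0.0, 0.284, -0.0001, -0.0018, 0.0]
```

The observed tote corners in the side crop sit about 8 px (crop scale) off the projection. Before inserting, I'll check the tote pose with wireframe overlays on the initial, unobstructed pictures.

Run:
```python
from tote import *
W=lambda x,y,z:C+X*x/1e3+Y*y/1e3+Z*z/1e3
L=[W(67,154,84),W(-67,154,84),W(-67,5,114),W(67,5,114),W(67,-154,114),W(-67,-154,114)]
E=[(0,1),(1,2),(2,3),(3,0),(3,4),(4,5),(5,2)]
out=[]
for c,(x0,y0,w,h,f) in dict(top=(350,185,140,75,5),side=(285,195,120,120,4.6)).items():
    im=cv2.imread(f"pics/{c}0.png")[y0:y0+h,x0:x0+w]; im=cv2.resize(im,None,fx=f,fy=f,interpolation=cv2.INTER_CUBIC)
    P=((proj(c,L)-[x0,y0]+.5)*f).astype(int); print(c,P.tolist())
    for a,b in E: cv2.line(im,tuple(map(int,P[a])),tuple(map(int,P[b])),(0,0,255),1)
    cv2.imwrite(f"pics/ov_{c}.png",im)
```

```text
top [[37, 85], [58, 336], [352, 314], [327, 57], [630, 35], [660, 291]]
side [[231, 38], [20, 84], [115, 175], [347, 120], [497, 285], [243, 354]]
```

View pics/ov_top.png

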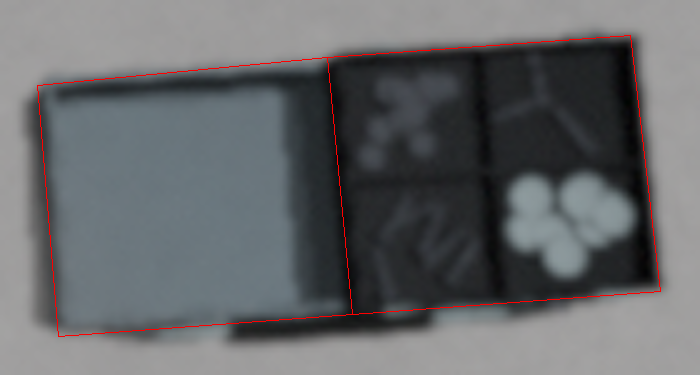

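View pics/ov_side.png

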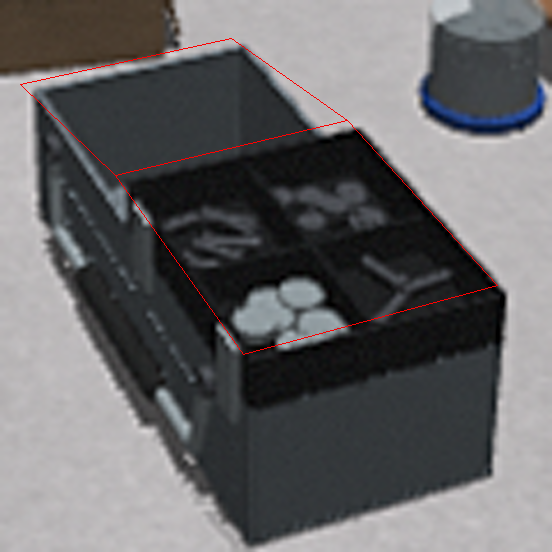

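The top overlay fits, and the side overlay suggests a shift of about 3 to 5 mm toward -y. I'll use tote centre (0.555, -0.248), which is inside the path's margins.

```bash
sed -i 's/\[.553,-.245,0\]/[.555,-.248,0]/' tote.py
python3 - <<'E'
from tote import *
path=[(88,210,52),(87,150,52),(84,118,50),(75,104,45),(75,94,38),(66,82,30),(45,74,20),(32,66,10),(28,58,2)]
rows([tool(*q) for q in path[1:4]],maxmm=12,maxdeg=5)
E
```

```text
[-0.266, 0.011, 0.288, 0.0, 0.0011, -0.0002, -0.268, 0.012, 0.286, 0.0, 0.0011, -0.0002, -0.27, 0.01, 0.284, 0.0, 0.0011, -0.0002, -0.272, 0.011, 0.282, 0.0, 0.0011, -0.0002, -0.273, 0.01, 0.281, 0.0, 0.0011, -0.0002, -0.242, 0.0, 0.279, -0.0001, -0.0018, 0.0, -0.239, 0.0, 0.282, -0.0001, -0.0018, 0.0, -0.236, 0.0, 0.285, -0.0001, -0.0018, 0.0]
[-0.264, 0.0, 0.161, 0.0001, -0.007, 0.0, -0.257, 0.0, 0.173, 0.0001, -0.007, 0.0]
```

>>> carry_out(series=[-0.266,0.011,0.288,0,0.0011,-0.0002,-0.268,0.011,0.286,0,0.0011,-0.0002,-0.27,0.01,0.284,0,0.0011,-0.0002,-0.272,0.011,0.282,0,0.0011,-0.0002,-0.273,0.01,0.28,0,0.0011,-0.0002,-0.242,0,0.28,0,-0.0018,0,-0.24,0,0.282,0,-0.0018,0,-0.236,0,0.285,0,-0.0018,0])

```text
clock: 9.03
tool_pos: [0.5522, -0.1307, 0.1369]
tcp_rot: [0.651, 0.697, 0.205, -0.219]
wrist_force: [0.1, 0.3, -3.9]
opening: 0.284
gripper_force: 59.9
```

>>> carry_out(series=[-0.264,0,0.16,0,-0.007,0,-0.257,0,0.173,0,-0.007,0,0,0,0,0,0,0])

```text
clock: 9.28
tool_pos: [0.5526, -0.1367, 0.1201]
tcp_rot: [0.659, 0.707, 0.176, -0.189]
wrist_force: [0.4, 1.2, -4.7]
opening: 0.285
gripper_force: 59.9
```

Run:
```python
from tote import *
np.set_printoptions(precision=4,suppress=True)
s=robot.observe();p,Q=tool(75,104,45); print(s["tool_pos"]-p,np.degrees((R.from_quat(s["tcp_rot"]).inv()*Q).as_rotvec()),s["wrist_force"],s["wrist_torque"])
path=[(75,94,38),(66,82,30),(45,74,20),(32,66,10),(28,58,2)]
rows([tool(*q) for q in path],maxmm=12,maxdeg=4)
```

```text
[ 0.0001  0.0006 -0.0004] [-0.0645  0.065   0.1085] [ 0.4166  1.1585 -4.687 ] [-0.7902  0.01    0.0433]
[-0.101, -0.003, 0.213, -0.0001, -0.0096, 0.0002, -0.087, -0.002, 0.218, -0.0001, -0.0096, 0.0002, -0.154, 0.0, 0.144, 0.0, -0.0074, 0.0, -0.147, 0.0, 0.151, 0.0, -0.0074, 0.0, -0.14, 0.0, 0.157, 0.0, -0.0074, 0.0, -0.262, 0.0, 0.1, 0.0, -0.0093, 0.0, -0.255, 0.0, 0.116, 0.0, -0.0093, 0.0, -0.249, 0.0, 0.13, 0.0, -0.0093, 0.0]
[-0.165, 0.0, 0.151, 0.0, -0.0092, 0.0, -0.156, 0.0, 0.16, 0.0, -0.0092, 0.0, -0.146, 0.001, 0.169, 0.0, -0.0092, 0.0, -0.046, 0.0, 0.152, 0.0, -0.0075, 0.0, -0.04, 0.0, 0.155, 0.0, -0.0075, 0.0, -0.031, 0.0, 0.156, 0.0, -0.0075, 0.0]
```

>>> carry_out(series=[-0.1,0,0.213,0,-0.0096,0,-0.087,0,0.218,0,-0.0096,0,-0.154,0,0.144,0,-0.0074,0,-0.147,0,0.15,0,-0.0074,0,-0.14,0,0.157,0,-0.0074,0])

```text
clock: 9.7
tool_pos: [0.5535, -0.144, 0.0901]
tcp_rot: [0.676, 0.725, 0.09, -0.095]
wrist_force: [-0.3, 0.1, -4.2]
opening: 0.282
gripper_force: 59.9
```

>>> carry_out(series=[-0.262,0,0.1,0,-0.0093,0,-0.255,0,0.116,0,-0.0093,0,-0.25,0,0.13,0,-0.0093,0])

```text
clock: 9.95
tool_pos: [0.5548, -0.1646, 0.0752]
tcp_rot: [0.682, 0.73, 0.03, -0.031]
wrist_force: [-0.5, -0.4, -3.7]
opening: 0.282
gripper_force: 59.9
```

>>> carry_out(series=[-0.165,0,0.15,0,-0.0092,0,-0.156,0,0.16,0,-0.0092,0,-0.146,0,0.17,0,-0.0092,0,-0.046,0,0.152,0,-0.0075,0,-0.04,0,0.155,0,-0.0075,0,-0.03,0,0.156,0,-0.0075,0,0,0,0,0,0,0])

```text
clock: 10.53
tool_pos: [0.5555, -0.1802, 0.0452]
tcp_rot: [0.677, 0.728, -0.078, 0.081]
wrist_force: [-0.4, 1.8, -3.4]
opening: 0.285
gripper_force: 59.9
```

Run:
```python
from tote import *
np.set_printoptions(precision=4,suppress=True)
s=robot.observe();p,Q=tool(28,58,2); print(s["tool_pos"]-p,np.degrees((R.from_quat(s["tcp_rot"]).inv()*Q).as_rotvec()),s["wrist_force"],s["wrist_torque"])
rows([tool(28,52,0),tool(28,47,0,),tool(28,46,0)],maxmm=2,maxdeg=4)
im=robot.camera("wrist"); cv2.imwrite("pics/w4.png",im[:,:,::-1])
```

```text
[-0.      0.0023 -0.0006] [-0.0979 -0.0908  0.2531] [-0.356   1.7631 -3.4434] [ 0.6066  0.0531 -0.0079]
[-0.01, -0.001, 0.059, -0.0001, -0.0015, 0.0002, -0.009, -0.001, 0.06, -0.0001, -0.0015, 0.0002, -0.008, -0.001, 0.059, -0.0001, -0.0015, 0.0002, -0.008, 0.0, 0.06, -0.0001, -0.0015, 0.0002, 0.014, 0.0, 0.054, 0.0, 0.0001, 0.0, 0.015, 0.0, 0.053, 0.0, 0.0001, 0.0, 0.014, -0.001, 0.054, 0.0, 0.0001, 0.0, 0.009, 0.0, 0.032, 0.0001, -0.0001, -0.0001]
```

View pics/w4.png

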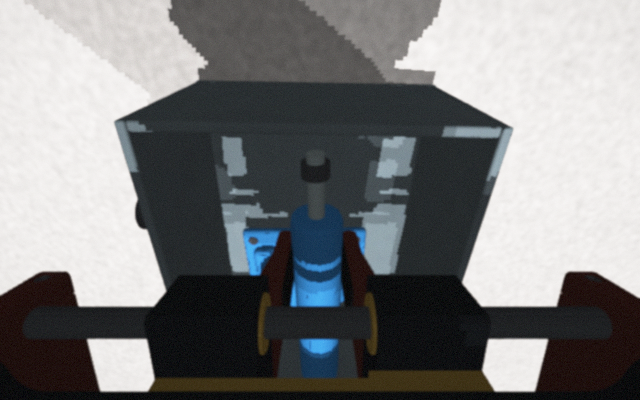

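The wrist view shows the truck inside the tote and centred between the side walls. Its +y axle end at (315,160) is clear of the end wall, and it is level relative to the hand. I'll lower it gently to the floor.

>>> carry_out(series=[-0.01,0,0.06,0,-0.0015,0,-0.01,0,0.06,0,-0.0015,0,-0.008,0,0.06,0,-0.0015,0,-0.008,0,0.06,0,-0.0015,0,0.014,0,0.054,0,0,0,0.014,0,0.054,0,0,0])

```text
clock: 11.08
tool_pos: [0.5561, -0.1865, 0.0365]
tcp_rot: [0.677, 0.724, -0.09, 0.096]
wrist_force: [-0.7, 0.3, -3.3]
opening: 0.285
gripper_force: 59.9
```

>>> carry_out(series=[0.014,0,0.054,0,0,0,0,0,0,0,0,0])

```text
clock: 11.25
tool_pos: [0.5562, -0.1867, 0.0351]
tcp_rot: [0.677, 0.724, -0.09, 0.097]
wrist_force: [-0.9, -0.9, -2.2]
opening: 0.286
gripper_force: 59.9
```

>>> carry_out(series=[0.009,0,0.035,0,0,0,0,0,0,0,0,0])

```text
clock: 11.42
tool_pos: [0.5562, -0.1867, 0.0349]
tcp_rot: [0.677, 0.724, -0.089, 0.096]
wrist_force: [-3.5, 3.7, 8.9]
opening: 0.281
gripper_force: 59.9
```

>>> carry_out(series=[0.009,0,0.035,0,0,0,0,0,0,0,0,0])

```text
clock: 11.58
tool_pos: [0.5563, -0.1867, 0.0348]
tcp_rot: [0.677, 0.724, -0.089, 0.096]
wrist_force: [-7.6, 8.2, 21.6]
opening: 0.284
gripper_force: 59.9
```

>>> carry_out(series=[-0.014,0,-0.055,0,0,0,0,0,0,0,0,0])

```text
clock: 11.75
tool_pos: [0.5564, -0.1866, 0.0351]
tcp_rot: [0.677, 0.724, -0.089, 0.097]
wrist_force: [0.4, 1.3, -0.9]
opening: 0.287
gripper_force: 59.9
```

>>> carry_out(series=[0,0,0,0,0,0,0,0,0,0,0,0,0,0,0,0,0,0,0,0,0,0,0,0,0,0,0,0,0,0,0,0,0,0,0,0], gripper=0.4)

```text
clock: 12.25
tool_pos: [0.5561, -0.1867, 0.0346]
tcp_rot: [0.677, 0.724, -0.09, 0.097]
wrist_force: [0.1, -0.8, -0.8]
opening: 0.598
gripper_force: 0.0
```

>>> carry_out(series=[0,0,-0.3,0,0,0,0,0,-0.5,0,0,0,0,0,-0.7,0,0,0,0,0,-0.8,0,0,0,0,0,-0.8,0,0,0,0,0,-0.8,0,0,0,0,0,-0.8,0,0,0,0,0,0,0,0,0])

```text
clock: 12.92
tool_pos: [0.5559, -0.1492, 0.1748]
tcp_rot: [0.676, 0.725, -0.087, 0.099]
wrist_force: [0.7, -0.5, -0.2]
opening: 0.599
gripper_force: 0.0
```

Run:
```python
from tote import *
np.set_printoptions(precision=4,suppress=True)
im=robot.camera("wrist"); cv2.imwrite("pics/w5.png",im[:,:,::-1]); s=robot.observe(); print(s["clock"],s["opening"],s["wrist_force"])
for q in ["truck_axle","truck_arm"]:
    for d in robot.tip_of(q,"wrist")[:2]:
        w=back("wrist",d["point"],.048); print(q,d["conf"],d["point"],w,(w-C)@X,(w-C)@Y)
```

```text
12.9667 0.5980065180963451 [-0.3986  0.3493 -0.1542]
truck_axle 0.88 [316.9, 221.2] [ 0.5586 -0.2194  0.048 ] 0.005576281742478327 0.028270486783100818
truck_arm 0.76 [314.9, 182.1] [ 0.5526 -0.1734  0.048 ] 0.0026327058968458644 0.07458084570769251
```

View pics/w5.png

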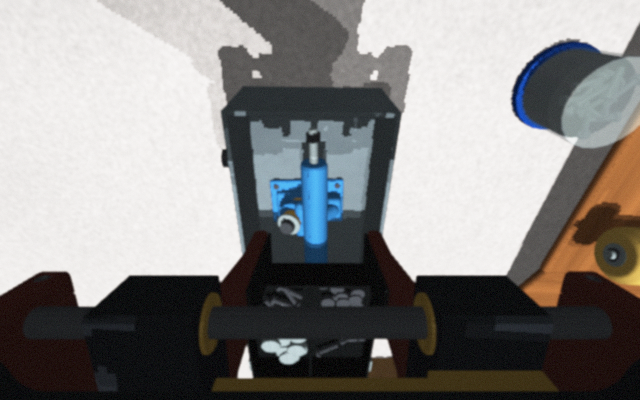

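The wrist view shows the truck standing level on its baseplate in the tote. Its -y end is under the tray, the axle middle is at about x 6 mm and y 28 mm in the tote frame, and the gripper is clear. I'm handing it in.

```bash
python3 -c "
from bench import robot
print(robot.close_job())"
```

```text
the job is handed in; nothing more can be done
None
```

The truck is standing level on its baseplate on the tote floor, with its axle middle measured about 6 mm (x) and 28 mm (y) from the tote's centre and one axle end under the tray; the gripper is clear, and the job was handed in at about 13 s with no verdict shown.

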